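Unhook the bearing housing past the sprung keeper and nest it

TASK

Take the bearing housing off the bench hook: press its bail bar back along the hook so that it opens the sprung keeper, until you feel the rubber buffers, then lift the bar over the lip and draw it off over the nose, without forcing the hook and without the gripper touching the hook or its stand. Set it gently down, upright and fully seated, in the empty round packing nest and let go, leaving the other things where they are.

Things in the scene. Friction and masses are not known exactly. Their poses are not given: they have to be found in the camera images.
- housing: The part: round aluminium bearing housing, 60 mm diameter, 36 mm high, 0.3 to 0.65 kg, with a rigid upright steel bail on top. Origin at the centre of its flat underside; z up through the bail's middle; y along the bail's cross bar. It starts hanging on the hook by that bar, its axes within 0.1 rad of the stand's.
- bar (a point): Middle of the bail's cross bar: round, 8 mm thick, along the housing's y, 122 mm above the underside. In the bowl of the hook at the start, free to slide along it.
- grip (a point): Where to grip the bail: 118 mm above the underside. Its two flat upright straps (each 4 mm thick, 16 mm wide along x, from 32 to 132 mm height) have outer faces 52 mm apart across y. Grip both together from above, closing along the housing's y, so that the hook is between the fingers. Nothing stands outside the straps.
- stand: Fixed grey bench stand carrying the steel hook. Origin at table height, z up; its x points from the hook's nose back to the post (roughly away from the robot). Base plate 190 x 110 x 10 mm centred at x = +30 mm; post 30 x 36 mm at x = +85 mm, 175 mm high. The gripper must not touch stand or hook; they take at most 20 N from the housing.
- hookmark (a point): Point of the stand 165 mm above the table, level with the bowl floor; axes as the stand's. The hook is 24 mm wide (y), from 14 mm below to 28 mm above this level. It is clamped up to 13 mm forward or back on its stand; this setting is NOT reported. Mean setting: nose at x = -46 to -38 mm, lip from there to x = 0, keeper behind it. The bar starts at about x = -19 mm.
- lip (a point): Mean rear edge of the lip (true one up to 13 mm off in x). The lip covers the bar, 9 mm above it: slide the bar to the stand's +x until behind the lip, lift it straight up 34 to 50 mm (the hook is then still inside the bail), draw it off in -x by 80 mm or more. The way up is shut by the keeper, a brass flap hinged at its foot: the bar swings it back with 2 to 6 N; it springs shut.
- buffer (a point): Mean front of two rubber buffers behind the keeper (true one up to 13 mm off in x), sprung at 8 N per mm over 4 mm. Where the bar meets them it is 3 mm clear of the lip. So press slowly, 13 to 40 mm by feel, until the push has risen by 10 to 13 N (keeper and buffers together; over 20 N on the hook is too much), and lift there, still pressed back (easing 1 mm is fine).
- nest: The empty packing nest, fixed: grey block 96 x 96 x 10 mm with a round rim 12 mm high on it, clear inside diameter 72 mm. Origin at table height under its centre.
- nest_floor (a point): Centre of the empty nest's round floor, 10 mm above the table; the housing's underside goes here, gently: under 40 N.
- nest_full: The other fixed nest, same shape, holding the pulley; origin at table height under its centre. The two nests can be in either place.
- pulley: Bystander: loose aluminium pulley, 60 mm diameter, 40 mm high, sitting in the full nest; origin under its centre.
- driver: Bystander: loose screwdriver lying on the bench; origin under its middle.
- jar: Bystander: loose closed jar, 52 mm diameter, 70 mm high; origin under its centre.
There are look-alikes about, which are no part of the job. Several things have the shape of the stand; the one meant has the colours described above.

How it is judged:
By the outcome, as a careful person would: the job done as asked, in the order asked, and still so for the second after the job is handed in, with the robot touching nothing.
It also fails if it takes over 48 s, if anything falls off the work surface, if the arm or the gripper's body presses on something with over 40 N, if the wrist force passes 120 N, or if a joint passes its speed limit or range.

ROBOT

A 6-joint arm with a two-finger parallel gripper is mounted at the origin on the work surface. World frame = base frame: x ahead of the robot, y to its left, z up, the work surface at z = 0. Lengths are in mm, angles in rad, forces in N, time in s.
With the tool pointing down it reaches from about 350 to 1000 mm from the base axis. Payload 7.1 kg.
Tool frame: the origin (TCP) lies midway between the tips of the shut fingers; the grasp point (between the pads) lies 19 mm behind it (arm.hold_point_z is the z of the grasp point in the tool frame, in mm); z points along the fingers, y is the direction in which the jaws open and shut (so a half turn about z gives the same grasp; the last joint's range is limited). The gripper opens to 85 mm and grips with 20 to 120 N. Pads are 22 mm wide; open, the fingers measure 114 mm over their backs; the gripper's body (76 mm by 85 mm) begins 54 mm behind the grasp point. The pads swing forward as they close: fully open they stand 13 mm farther back than shut.
Start: joints at [-1.303, 0.423, 1.63, -0, 1.089, -0.019], TCP at [176.821, -599.449, 231.319] pointing down, gripper open.
Joint ranges: [-3, 3], [-0.9, 2.11], [0.09, 2.58], [-1.31, 4.45], [0.11, 2.69], [-2.54, 2.54]. Speed limits (rad/s): [2.39, 2.39, 3.01, 3.14, 3.14, 3.14].

INTERFACE

Orientations are given as a 3x3 rotation matrix whose columns are the frame's x, y, z axes.
In Python, from cell import arm, optics gives the robot as it stands. The module is installed in compiled form; this text tells all that it offers.
- The arm moves only by the tool send_rows, never from a script. Its argument "targets" is a list that holds one entry, the list of rows, each a list of 7 numbers: the opening, from 0 (shut) to 1 (fully open), then the shift along the world's x, y, z in cm, then the turn, a rotation vector about the world's x, y, z in degrees. In form: [[[claw, x, y, z, ax, ay, az], ...]]. A call has 1 to 20 rows; each row is the pose to reach, as a shift and turn from the pose commanded when the call began; what a row does not reach only later rows make up. A row lasts 1/12 s, in which the tool goes at most 41.7 mm and 7.16 degrees, less where a joint would pass 70% of its speed; a pose out of reach is approached as far as the arm can. A call with a gripper value outside its range is refused whole. The fingers move at their own pace and stop on an object; "force" is the grip in N (left out, the last holds). Time passes only in rows, so rows that repeat a pose let the fingers close. It gives the time, the measured TCP pose, the force and the opening at its end, in the units of the state.
- arm.sense(): the state, without advancing time (a new reading comes with each control period).
- optics.grab_frame(name): name is "side" or "top"; returns the picture (400x640x3 uint8, red, green, blue); there is no depth.
- optics.camera_model(name): a dict with "intrinsics" (3x3 intrinsics, pixels), "D" ([k1, k2, p1, p2, k3] as OpenCV has them; the pictures are not rectified), "extrinsics" (4x4, takes a point from world to camera coordinates). Camera axes: x right, y up, looking along -z (the intrinsics and any distortion apply to the point x, -y, -z); pixel columns grow to the right and rows downward; lengths in mm; the calibration is good to about 2 mm. A picture is of the moment at which its call begins. camera_model takes no time and is no camera call.
- arm.close_job(): hands the job in, once; it reports no verdict.
The state is a dict: "time": time; "joints": joint angles; "joint_velocities": joint speeds; "effort": joint torques, N m; "tool_pos": TCP position; "tcp_rot": TCP orientation; "ft_force": force on the tool from outside, world axes, zero at the start; "moment": the same for the moment, N m; "width": finger opening in mm.
Only numpy, scipy, OpenCV 4.12 (cv2) and the standard library are available. Lean on these libraries where they do the work, as an engineer would, in place of code of your own. Each camera call takes 0.05 s, during which the arm holds its last target.

## Working session

There is one attempt and no reset: what is moved stays moved. The work goes in short steps, Python scripts to look and compute and a tool call to move; the robot and the scene stay as the last step left them, time stands still between calls to the robot, and variables do not carry over. Pictures are saved under pics/ and viewed, and the job is handed in when it is done.

Besides the shell and the picture viewer there is one more tool, called by a JSON object that holds its "fn" and its "kwargs". send_rows: Moves the arm, as the interface text tells. Its arguments: {"type":"object","properties":{"targets":{"type":"array"},"force":{"type":"number"}},"required":["targets"]}

```bash
mkdir -p pics; python3 - <<'E'
from cell import arm, optics
import cv2, numpy as np
for n in ("side","top"):
    im=optics.grab_frame(n); cv2.imwrite(f"pics/{n}0.png",im[:,:,::-1])
    m=optics.camera_model(n); print(n,np.round(m["intrinsics"],1).tolist(),np.round(m["D"],3),np.round(m["extrinsics"],3).tolist())
s=arm.sense(); print({k:np.round(v,3).tolist() for k,v in s.items()}); print(arm.hold_point_z)
E
```

```text
side [[372.5, 0.0, 318.7], [0.0, 372.5, 197.2], [0.0, 0.0, 1.0]] [-0.05  0.    0.    0.    0.  ] [[-0.784, -0.62, 0.001, 494.018], [0.44, -0.556, 0.705, -255.586], [-0.437, 0.554, 0.709, -1081.809], [0.0, 0.0, 0.0, 1.0]]
top [[368.5, 0.0, 320.3], [0.0, 368.5, 205.1], [0.0, 0.0, 1.0]] [0.021 0.    0.    0.    0.   ] [[-0.008, -1.0, -0.014, 126.094], [0.982, -0.011, 0.187, -555.487], [-0.187, -0.012, 0.982, -1089.142], [0.0, 0.0, 0.0, 1.0]]
{'time': 0.1, 'joints': [-1.303, 0.424, 1.631, -0.0, 1.089, -0.019], 'joint_velocities': [-0.001, -0.0, -0.001, 0.001, -0.0, 0.0], 'effort': [0.0, -55.842, -28.244, -0.0, 0.003, 0.0], 'tool_pos': [176.698, -598.988, 230.626], 'tcp_rot': [[0.959, 0.283, -0.0], [0.283, -0.959, 0.001], [0.0, -0.001, -1.0]], 'ft_force': [0.211, -0.068, 0.847], 'moment': [0.03, -0.003, 0.042], 'width': 85.355}
-18.700000000000003
```

View pics/side0.png

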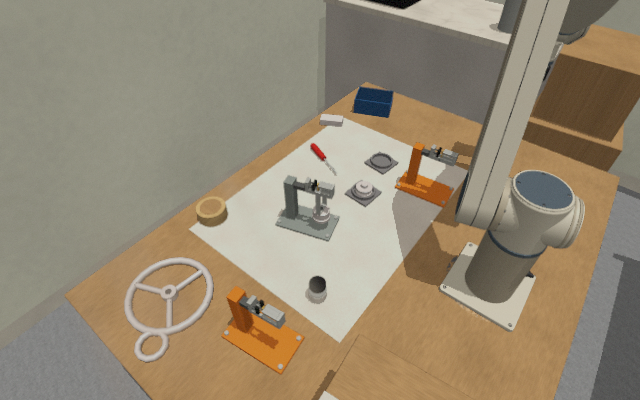

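View pics/top0.png

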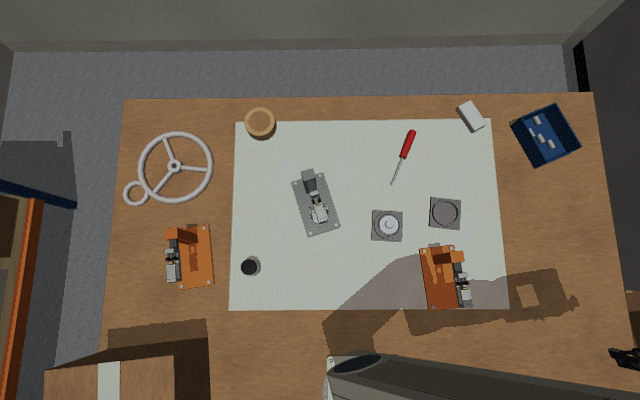

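The two orange stands (top view (188,255) and (445,275)) are look-alikes. The grey stand at (316,203) top, (308,210) side matches the description. Empty nest is at (445,212) top, (381,161) side; the full nest with the pulley is at (387,225) top. I'll enlarge these to confirm.

```bash
python3 - <<'E'
import cv2, numpy as np
t=cv2.imread("pics/top0.png"); s=cv2.imread("pics/side0.png")
a=cv2.resize(t[160:245,280:365],None,fx=7,fy=7,interpolation=cv2.INTER_CUBIC)
cv2.imwrite("pics/ct.png",a)
b=cv2.resize(s[165:245,265:350],None,fx=7,fy=7,interpolation=cv2.INTER_CUBIC)
cv2.imwrite("pics/cs.png",b)
c=cv2.resize(t[190:250,365:470],None,fx=7,fy=7,interpolation=cv2.INTER_CUBIC)
cv2.imwrite("pics/cn.png",c)
E
```

```text
(no output)
```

View pics/ct.png

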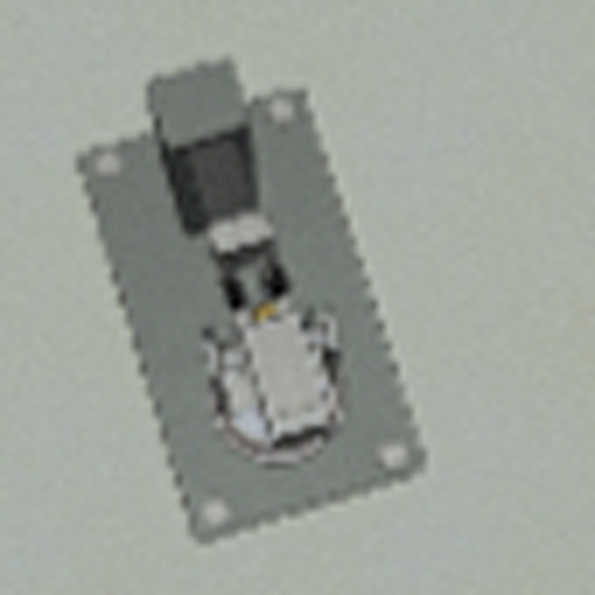

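View pics/cs.png

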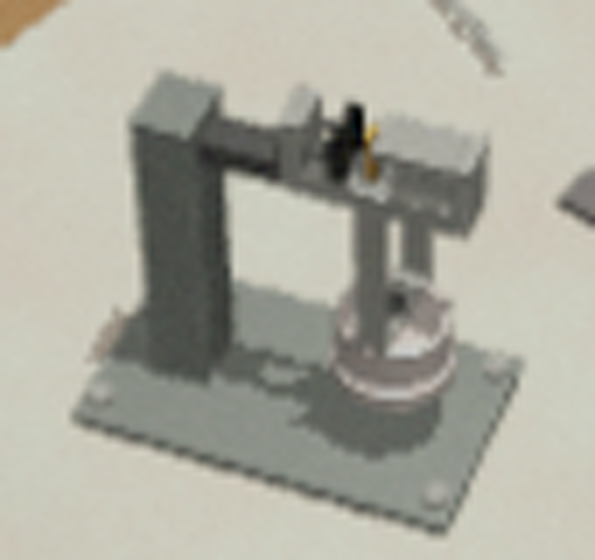

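View pics/cn.png

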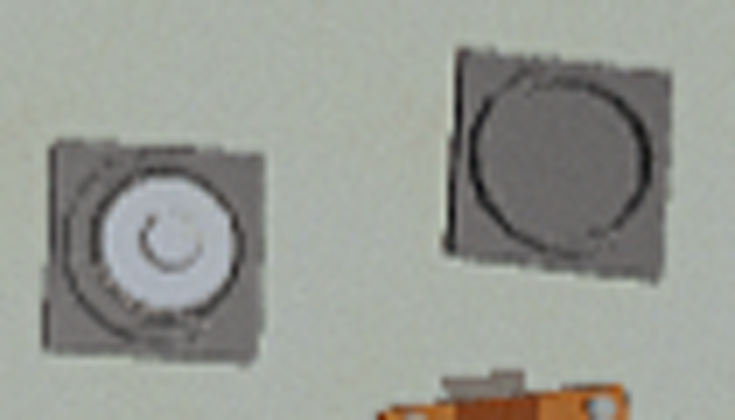

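Confirmed: the grey stand carries the housing with its bail on the hook (top crop: straps near (213,345) and (322,325)); the right-hand nest is empty. Now to measure.

```bash
cat > h.py <<'E'
import cv2, numpy as np
from cell import arm, optics
M={n:optics.camera_model(n) for n in("side","top")}
def ray(n,uv):
    m=M[n];K=np.array(m["intrinsics"]);D=np.array(m["D"],float);E=np.array(m["extrinsics"])
    p=cv2.undistortPoints(np.array([[uv]],float),K,D)[0,0]
    d=E[:3,:3].T@np.array([p[0],-p[1],-1.]);c=-E[:3,:3].T@E[:3,3]
    return c,d/np.linalg.norm(d)
def onz(n,uv,z):
    c,d=ray(n,uv);return c+d*(z-c[2])/d[2]
def tri(uvt,uvs):
    A=[];b=[]
    (c1,d1),(c2,d2)=ray("top",uvt),ray("side",uvs)
    P1=np.eye(3)-np.outer(d1,d1);P2=np.eye(3)-np.outer(d2,d2)
    x=np.linalg.solve(P1+P2,P1@c1+P2@c2)
    return x,np.linalg.norm(P1@(x-c1))+np.linalg.norm(P2@(x-c2))
def proj(n,X):
    m=M[n];K=np.array(m["intrinsics"]);D=np.array(m["D"],float);E=np.array(m["extrinsics"])
    p=E[:3,:3]@np.array(X,float)+E[:3,3]
    return cv2.projectPoints(np.array([[p[0],-p[1],-p[2]]]),np.zeros(3),np.zeros(3),K,D)[0][0,0]
E
python3 - <<'E'
from h import *
for n,off,win in(("top",(285,165),(60,75)),("side",(270,170),(75,75))):
    pass
t=cv2.imread("pics/top0.png")
def mask(img,box,thr=0):
    x0,y0,x1,y1=box; r=img[y0:y1,x0:x1].astype(int); g=r.max(2)
    m=(g<150).astype(np.uint8); 
    n,l,st,_=cv2.connectedComponentsWithStats(m); k=1+np.argmax(st[1:,4]); return (l==k).astype(np.uint8)
def quad(box):
    m=mask(t,box); c=max(cv2.findContours(m,cv2.RETR_EXTERNAL,cv2.CHAIN_APPROX_NONE)[0],key=cv2.contourArea)
    r=cv2.minAreaRect(c); return cv2.boxPoints(r)+np.array(box[:2]),r
for nm,box in(("stand",(285,160,350,245)),("full",(365,203,410,250)),("empty",(422,190,470,236))):
    q,r=quad(box); print(nm,np.round(q,1).tolist())
    P=np.array([onz("top",p,10) for p in q]); print(np.round(P[:,:2],0).tolist(),"mid",P.mean(0).round(1),[round(np.linalg.norm(P[i]-P[i-1])) for i in range(4)])
# manual stand corners
C=[(280+x/7-.43,160+y/7-.43) for x,y in((78,158),(306,90),(428,465),(203,545))]
P=np.array([onz("top",p,10) for p in C]);print(P.round(1)[:,:2].tolist(),[round(np.linalg.norm(P[i]-P[i-1])) for i in range(4)])
S=[(265+x/7-.43,165+y/7-.43) for x,y in((72,415),(448,535),(524,360))]
Q=np.array([onz("side",p,10) for p in S]);print(Q.round(1)[:,:2].tolist())
# side nests
s=cv2.imread("pics/side0.png")
cv2.imwrite("pics/csn.png",cv2.resize(s[145:210,340:405],None,fx=9,fy=9,interpolation=cv2.INTER_CUBIC))
cv2.imwrite("pics/csh.png",cv2.resize(s[172:228,300:340],None,fx=14,fy=14,interpolation=cv2.INTER_CUBIC)[:600])
cv2.imwrite("pics/cth.png",cv2.resize(t[190:230,300:340],None,fx=14,fy=14,interpolation=cv2.INTER_CUBIC))
E
```

```text
stand [[287.8, 175.2], [321.2, 164.6], [341.0, 227.2], [307.6, 237.8]]
[[666.0, 227.0], [700.0, 117.0], [493.0, 56.0], [460.0, 162.0]] mid [579.8 140.5  10. ] [216, 115, 217, 111]
full [[370.3, 240.0], [372.0, 209.5], [403.4, 211.2], [401.7, 241.8]]
[[451.0, -36.0], [549.0, -44.0], [542.0, -144.0], [445.0, -134.0]] mid [496.7 -89.6  10. ] [98, 98, 100, 98]
empty [[426.5, 226.2], [430.1, 195.9], [462.5, 199.8], [458.9, 230.1]]
[[493.0, -215.0], [591.0, -232.0], [577.0, -334.0], [480.0, -315.0]] mid [ 535.5 -274.    10. ] [101, 100, 103, 99]
[[642.3, 217.0], [673.8, 110.5], [496.6, 56.8], [461.2, 159.2]] [190, 111, 185, 108]
[[641.3, 219.7], [458.3, 166.2], [494.2, 58.5]]
```

View pics/csn.png

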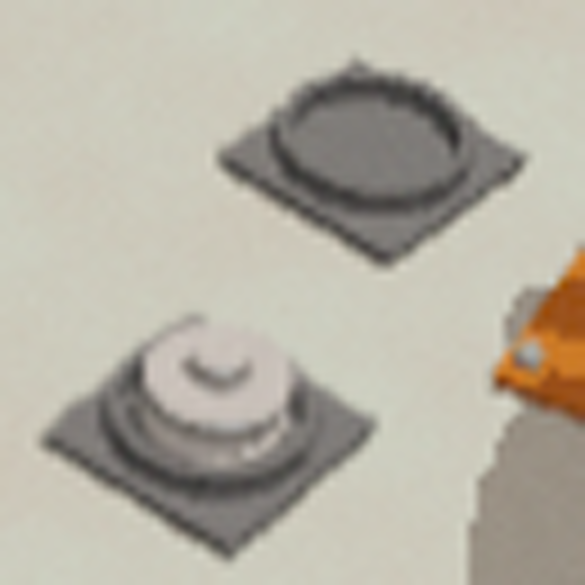

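View pics/cth.png

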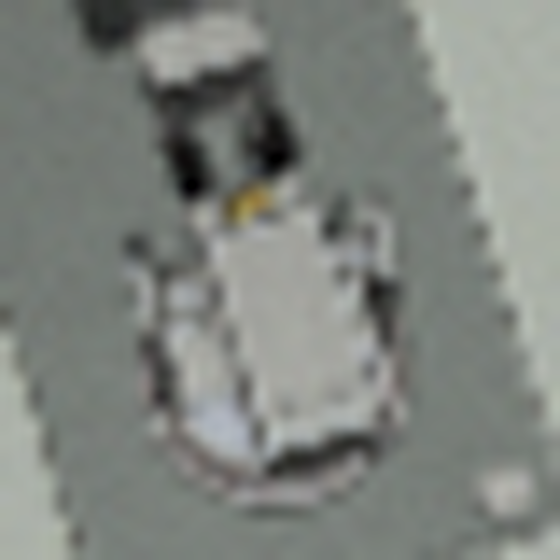

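```bash
python3 -c "
import cv2
s=cv2.imread('pics/side0.png')
cv2.imwrite('pics/csh2.png',cv2.resize(s[180:226,300:340],None,fx=13,fy=13,interpolation=cv2.INTER_CUBIC))"
```

```text
(no output)
```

View pics/csh2.png

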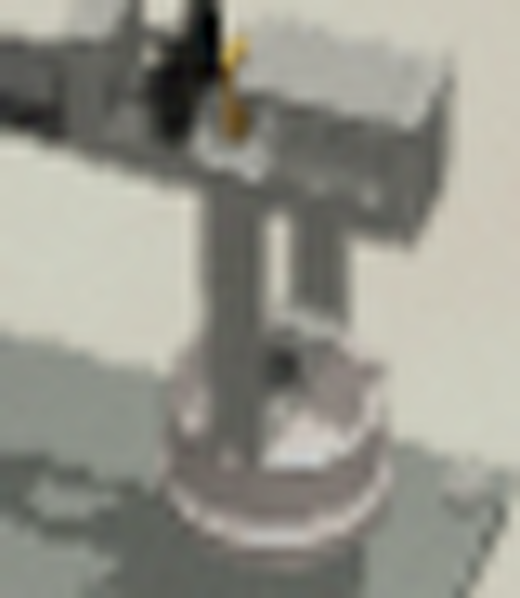

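```bash
python3 - <<'E'
from h import *
for n in M: print(n,ray(n,(320,200))[0].round(0))
a=17.4*np.pi/180; R=np.array([[np.cos(a),-np.sin(a)],[np.sin(a),np.cos(a)]]);O=np.array([539.4,128.5])
loc=lambda p:(R.T@(np.array(p[:2])-O)).round(1)
def ps(n,u,v,z,l=""):
    p=onz(n,(u,v),z);print(l,p.round(1),"stand",loc(p))
ps("side",300+279/13-.5,180+390/13-.5,83,"side feet mid")
ps("side",300+233/13-.5,180+462/13-.5,83,"near foot")
ps("side",300+325/13-.5,180+318/13-.5,83,"far foot")
for z in(47,60,83): ps("top",319.5,214.6,z,"top disc")
ps("side",300+277/13-.5,180+545/13-.5,47,"disc near bottom edge")
ps("top",300+265/14-.5,190+497/14-.5,50,"disc near edge top view")
# hook features: nose top corners, keeper
ps("side",300+455/13-.5,180+55/13-.5,193,"nose far top corner")
ps("side",300+405/13-.5,180+130/13-.5,193,"nose near top corner")
ps("top",300+265/14-.5,190+445/14-.5,193,"nose L");ps("top",300+388/14-.5,190+405/14-.5,193,"nose R")
ps("top",300+250/14-.5,190+212/14-.5,193,"brass")
# nests
for n,pts in(("side",((220,158),(385,268),(527,158),(356,60))),):
    P=np.array([onz(n,(340+x/9-.5,145+y/9-.5),10) for x,y in pts]);print("empty",P.round(1)[:,:2].tolist(),P.mean(0).round(1),[round(np.linalg.norm(P[i]-P[i-1])) for i in range(4)])
P=np.array([onz("top",(365+x/7-.5,190+y/7-.5),10) for x,y in((460,47),(671,70),(660,282),(446,254))]);print("empty top",P.round(1)[:,:2].tolist(),P.mean(0).round(1),[round(np.linalg.norm(P[i]-P[i-1])) for i in range(4)])
# inner circle at rim top z=22
ps("top",365+560/7-.5,190+165/7-.5,22,"rim c top"); ps("side",340+371/9-.5,145+139/9-.5,22,"rim c side")
# predictions
for yy in(-26,26):
  X=O+R@np.array([-19,yy])
  for z in(179,83):
    for n,o,k in(("top",(300,190),14),("side",(300,180),13)): print(yy,z,n,((proj(n,[*X,z])-o+.5)*k).round(0))
E
```

```text
side [ 27. 763. 947.]
top [ 343.  107. 1175.]
side feet mid [520.  127.4  83. ] stand [-18.9   4.7]
near foot [514.1 152.8  83. ] stand [-16.9  30.8]
far foot [526.1 101.2  83. ] stand [-20.9 -22.1]
top disc [528.  123.4  47. ] stand [-12.4  -1.4]
top disc [525.8 123.3  60. ] stand [-14.5  -0.9]
top disc [522.1 122.9  83. ] stand [-18.2  -0.1]
disc near bottom edge [508.8 142.2  47. ] stand [-25.1  22.2]
disc near edge top view [495.1 127.   50. ] stand [-42.7  11.8]
nose far top corner [490.1 101.4 193. ] stand [-55.1 -11.1]
nose near top corner [484.2 128.1 193. ] stand [-52.8  16.2]
nose L [485.8 124.3 193. ] stand [-52.4  12. ]
nose R [493.3 100.6 193. ] stand [-52.3 -12.9]
brass [531.5 126.9 193. ] stand [-8.   0.8]
empty [[586.1, -231.0], [491.9, -213.9], [481.1, -314.7], [576.1, -326.9]] [ 533.8 -271.6   10. ] [96, 96, 101, 96]
empty top [[590.2, -232.5], [578.3, -327.5], [481.0, -314.9], [494.6, -220.1]] [ 536.  -273.7   10. ] [96, 96, 98, 96]
rim c top [ 532.9 -270.2   22. ] stand [-125.5 -378.5]
rim c side [ 534.8 -269.8   22. ] stand [-123.5 -378.7]
-26 179 top [399. 236.]
-26 179 side [328.  20.]
-26 83 top [396. 318.]
-26 83 side [323. 305.]
26 179 top [146. 317.]
26 179 side [249. 166.]
26 83 top [165. 392.]
26 83 side [248. 451.]
```

{"fn": "send_rows", "kwargs": {"targets": [[[1,0,0,4,0,0,0],[1,2,4,4,0,0,0],[1,5,10,4,0,0,-1],[1,6.7,14,4,0,0,-1],[1,8.4,17.7,4,0,0,-1],[1,10.2,21.5,4,0,0,-1],[1,12,25.2,4,0,0,-1],[1,13.7,29,4,0,0,-1],[1,15.5,32.7,4,0,0,-1],[1,17.3,36.5,4,0,0,-2],[1,19,40.2,4,0,0,-2],[1,20.9,44,4,0,0,-2],[1,22.6,47.7,4,0,0,-2],[1,24.4,51.5,4,0,0,-3],[1,26.2,55.2,4,0,0,-3],[1,28,59,4,0,0,-3],[1,29.8,62.7,4,0,0,-3],[1,31.6,66.5,4,0,0,-3],[1,33.4,70.3,4,0,0,-3],[1,34.4,72.4,4,0,0,-3]]]}}

```text
time: 1.77
tool_pos: [516.8, 117.8, 271.1]
tcp_rot: [[0.973, 0.233, -0.0], [0.233, -0.973, -0.0], [-0.0, 0.0, -1.0]]
ft_force: [0.8, 0.2, 0.3]
width: 85.6
```

{"fn": "send_rows", "kwargs": {"targets": [[[1,0,0,0,0,0,0],[1,0,0,0,0,0,0],[1,0,0,0,0,0,0]]]}}

```text
time: 2.02
tool_pos: [515.8, 115.4, 270.7]
tcp_rot: [[0.972, 0.233, -0.002], [0.233, -0.972, -0.001], [-0.002, 0.0, -1.0]]
ft_force: [-0.1, 0.1, 0.1]
width: 85.4
```

{"fn": "send_rows", "kwargs": {"targets": [[[1,0.5,0.95,0,0,0,0],[1,0.5,0.95,-2,0,0,0],[1,0.5,0.95,-4,0,0,0],[1,0.5,0.95,-5,0,0,0],[1,0.5,0.95,-5,0,0,0]]]}}

```text
time: 2.43
tool_pos: [520.0, 124.0, 219.2]
tcp_rot: [[0.973, 0.231, -0.004], [0.231, -0.973, -0.001], [-0.004, -0.0, -1.0]]
ft_force: [-0.3, -0.3, -1.2]
width: 85.8
```

```bash
python3 - <<'E'
from h import *
for n,b in(("side",(260,140,350,230)),("top",(275,160,365,250))):
    im=optics.grab_frame(n)[:,:,::-1]; cv2.imwrite(f"pics/{n}1.png",im)
    cv2.imwrite(f"pics/{n}1c.png",cv2.resize(im[b[1]:b[3],b[0]:b[2]],None,fx=6.5,fy=6.5,interpolation=cv2.INTER_CUBIC))
print(arm.sense()["tool_pos"])
E
```

```text
[521.63391921 124.57651226 221.5551937 ]
```

View pics/side1c.png

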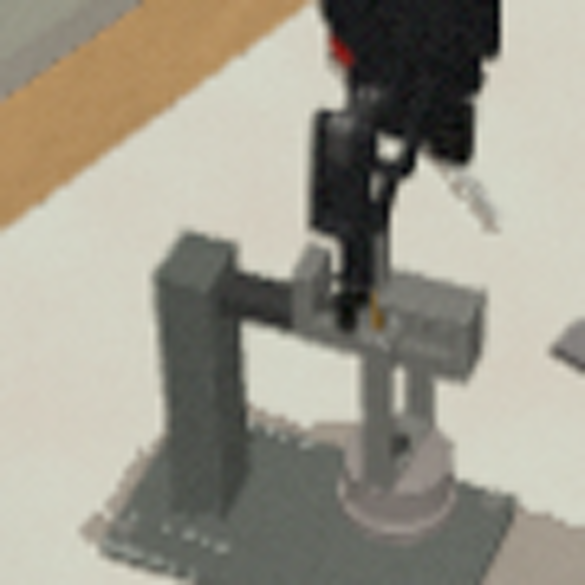

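View pics/top1c.png

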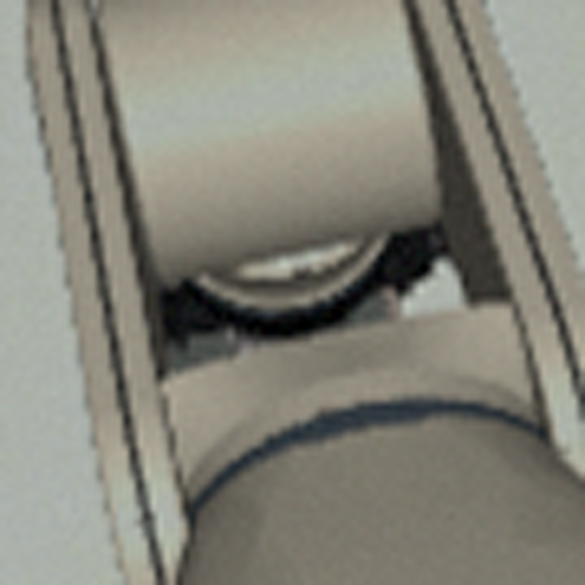

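The finger tip at side crop (365,285) is in line with the near strap (378,370) once its outward offset is allowed for. Descending.

{"fn": "send_rows", "kwargs": {"targets": [[[1,0,0,-1.5,0,0,0],[1,0,0,-3,0,0,0],[1,0,0,-4.5,0,0,0],[1,0,0,-5.5,0,0,0],[1,0,0,-6.5,0,0,0],[1,0,0,-7.2,0,0,0],[1,0,0,-7.5,0,0,0],[1,0,0,-7.5,0,0,0],[1,0,0,-7.5,0,0,0]]]}}

```text
time: 3.28
tool_pos: [521.8, 125.1, 146.6]
tcp_rot: [[0.973, 0.232, 0.0], [0.232, -0.973, 0.0], [0.0, -0.0, -1.0]]
ft_force: [-0.5, -1.0, 0.3]
width: 85.3
```

```bash
python3 - <<'E'
from h import *
for n,b in(("side",(260,140,350,230)),):
    im=optics.grab_frame(n)[:,:,::-1]
    cv2.imwrite(f"pics/{n}2c.png",cv2.resize(im[b[1]:b[3],b[0]:b[2]],None,fx=6.5,fy=6.5,interpolation=cv2.INTER_CUBIC))
s=arm.sense();print(s["tool_pos"],s["ft_force"])
E
```

```text
[521.96774346 125.17954568 146.84293299] [-0.27151623 -0.46906839 -0.12991886]
```

View pics/side2c.png

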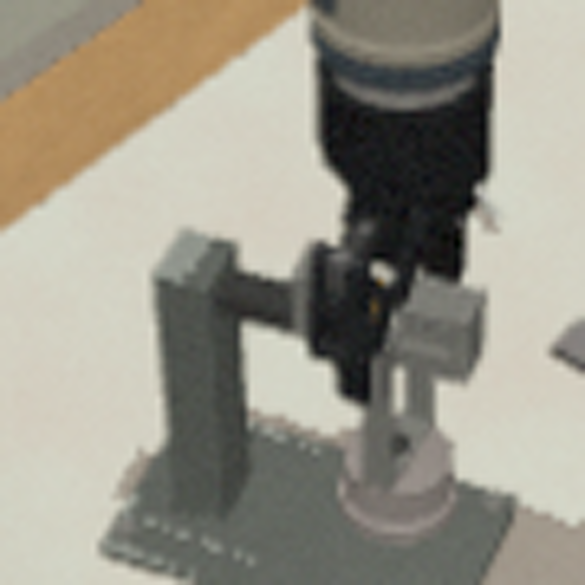

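{"fn": "send_rows", "kwargs": {"targets": [[[0.5,0,0,0,0,0,0],[0.5,0,0,0,0,0,0],[0.45,0,0,0,0,0,0],[0.4,0,0,0,0,0,0],[0.4,0,0,0,0,0,0],[0.4,0,0,0,0,0,0],[0.4,0,0,0,0,0,0]]], "force": 60}}

```text
time: 3.92
tool_pos: [522.2, 124.9, 147.0]
tcp_rot: [[0.973, 0.232, 0.002], [0.232, -0.973, -0.0], [0.001, 0.0, -1.0]]
ft_force: [0.1, -2.3, 5.3]
width: 51.0
```

{"fn": "send_rows", "kwargs": {"targets": [[[0,0,0,0,0,0,0],[0,0,0,0,0,0,0],[0,0,0,0,0,0,0],[0,0,0,0,0,0,0]]]}}

```text
time: 4.25
tool_pos: [522.2, 124.9, 147.0]
tcp_rot: [[0.973, 0.232, 0.001], [0.232, -0.973, -0.0], [0.001, 0.0, -1.0]]
ft_force: [-0.0, -2.4, 6.7]
width: 51.2
```

```bash
python3 - <<'E'
from h import *
for n,b in(("side",(260,140,350,230)),):
    im=optics.grab_frame(n)[:,:,::-1]
    cv2.imwrite(f"pics/{n}3c.png",cv2.resize(im[b[1]:b[3],b[0]:b[2]],None,fx=6.5,fy=6.5,interpolation=cv2.INTER_CUBIC))
s=arm.sense();print(s["tool_pos"],s["ft_force"],s["moment"],s["width"])
E
```

```text
[522.21068324 124.9145445  147.01289658] [-0.81383702 -2.90054128  5.95362877] [-0.34583046 -0.04902525  0.00387539] 50.93522887875355
```

View pics/side3c.png

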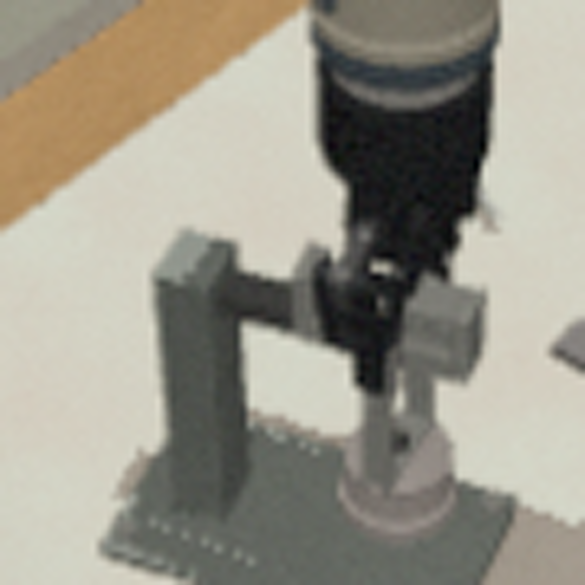

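{"fn": "send_rows", "kwargs": {"targets": [[[0,0,0,0.1,0,0,0],[0,0,0,0.2,0,0,1],[0,0,0,0.3,0,0,2],[0,0,0,0.3,0,0,3],[0,0,0,0.3,0,0,4],[0,0,0,0.3,0,0,4],[0,0,0,0.3,0,0,4]]]}}

```text
time: 4.88
tool_pos: [521.3, 125.1, 149.1]
tcp_rot: [[0.954, 0.3, -0.001], [0.3, -0.954, -0.0], [-0.001, -0.0, -1.0]]
ft_force: [-0.7, -0.0, -6.3]
width: 51.2
```

```bash
python3 - <<'E'
from h import *
s=arm.sense();print(s["time"],s["tool_pos"],s["ft_force"],s["moment"],s["width"])
E
```

```text
4.8833 [521.33843511 125.08390419 149.07232611] [-0.74248754 -0.01640783 -6.28526633] [-0.01756139  0.01686136  0.00895008] 51.158629093132376
```

{"fn": "send_rows", "kwargs": {"targets": [[[0,0.1,0.03,0,0,0,0],[0,0.24,0.075,0,0,0,0],[0,0.38,0.12,0,0,0,0],[0,0.52,0.165,0,0,0,0],[0,0.67,0.21,0,0,0,0],[0,0.76,0.24,0,0,0,0],[0,0.86,0.27,0,0,0,0],[0,0.86,0.27,0,0,0,0]]]}}

```text
time: 5.55
tool_pos: [530.0, 127.7, 149.2]
tcp_rot: [[0.954, 0.3, -0.001], [0.3, -0.954, -0.0], [-0.001, -0.0, -1.0]]
ft_force: [-2.4, -0.9, -5.7]
width: 51.0
```

{"fn": "send_rows", "kwargs": {"targets": [[[0,0.07,0.022,0,0,0,0],[0,0.14,0.045,0,0,0,0],[0,0.21,0.067,0,0,0,0],[0,0.29,0.09,0,0,0,0],[0,0.29,0.09,0,0,0,0],[0,0.29,0.09,0,0,0,0]]]}}

```text
time: 6.05
tool_pos: [532.7, 128.6, 149.1]
tcp_rot: [[0.954, 0.3, -0.001], [0.3, -0.954, -0.0], [-0.001, -0.0, -1.0]]
ft_force: [-3.9, -0.1, -6.6]
width: 50.7
```

{"fn": "send_rows", "kwargs": {"targets": [[[0,0.07,0.022,0,0,0,0],[0,0.14,0.045,0,0,0,0],[0,0.19,0.06,0,0,0,0],[0,0.19,0.06,0,0,0,0],[0,0.19,0.06,0,0,0,0]]]}}

```text
time: 6.47
tool_pos: [535.1, 129.3, 149.4]
tcp_rot: [[0.954, 0.3, 0.0], [0.3, -0.954, 0.0], [0.0, 0.0, -1.0]]
ft_force: [-4.6, -1.4, -6.6]
width: 51.0
```

{"fn": "send_rows", "kwargs": {"targets": [[[0,0.05,0.015,0,0,0,0],[0,0.1,0.03,0,0,0,0],[0,0.14,0.045,0,0,0,0],[0,0.14,0.045,0,0,0,0],[0,0.14,0.045,0,0,0,0]]]}}

```text
time: 6.88
tool_pos: [536.2, 129.7, 149.3]
tcp_rot: [[0.954, 0.3, -0.0], [0.3, -0.954, -0.0], [-0.0, -0.0, -1.0]]
ft_force: [-4.8, -1.4, -5.5]
width: 50.9
```

{"fn": "send_rows", "kwargs": {"targets": [[[0,0.05,0.015,0,0,0,0],[0,0.1,0.03,0,0,0,0],[0,0.1,0.03,0,0,0,0],[0,0.1,0.03,0,0,0,0]]]}}

```text
time: 7.22
tool_pos: [536.5, 129.8, 149.2]
tcp_rot: [[0.954, 0.3, -0.002], [0.3, -0.954, -0.001], [-0.002, -0.0, -1.0]]
ft_force: [-7.2, -1.2, -3.1]
width: 51.0
```

{"fn": "send_rows", "kwargs": {"targets": [[[0,0.05,0.015,0,0,0,0],[0,0.1,0.03,0,0,0,0],[0,0.1,0.03,0,0,0,0],[0,0.1,0.03,0,0,0,0]]]}}

```text
time: 7.55
tool_pos: [536.8, 129.9, 149.1]
tcp_rot: [[0.954, 0.3, -0.003], [0.3, -0.954, -0.001], [-0.004, -0.0, -1.0]]
ft_force: [-9.8, -4.0, -2.2]
width: 50.9
```

{"fn": "send_rows", "kwargs": {"targets": [[[0,0.04,0.012,0,0,0,0],[0,0.06,0.02,0,0,0,0],[0,0.06,0.02,0,0,0,0],[0,0.06,0.02,0,0,0,0]]]}}

```text
time: 7.88
tool_pos: [536.9, 129.9, 149.1]
tcp_rot: [[0.954, 0.3, -0.004], [0.3, -0.954, -0.001], [-0.004, -0.0, -1.0]]
ft_force: [-10.5, -4.3, -0.8]
width: 50.8
```

```bash
python3 - <<'E'
from h import *
for n,b in(("side",(260,140,350,230)),):
    im=optics.grab_frame(n)[:,:,::-1]
    cv2.imwrite(f"pics/{n}4c.png",cv2.resize(im[b[1]:b[3],b[0]:b[2]],None,fx=6.5,fy=6.5,interpolation=cv2.INTER_CUBIC))
s=arm.sense();print(s["time"],s["tool_pos"],s["ft_force"],s["moment"],s["width"])
E
```

```text
7.9333 [536.95100422 129.93500635 149.04898826] [-10.98546582  -3.49421971  -1.2728057 ] [-0.62816328  1.63138952  0.01371742] 51.23510881161266
```

View pics/side4c.png

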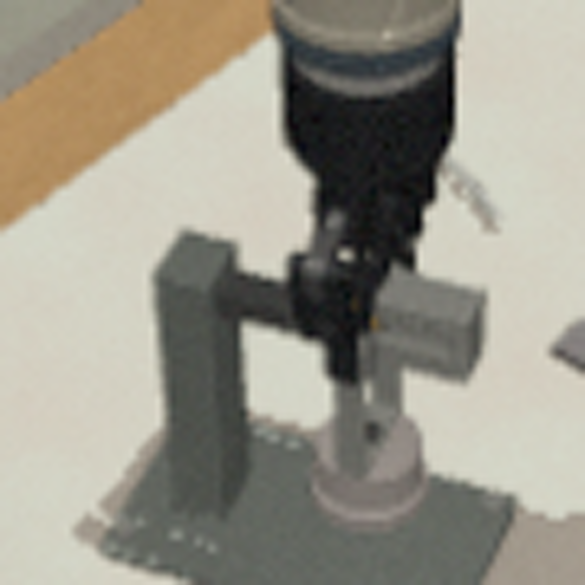

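{"fn": "send_rows", "kwargs": {"targets": [[[0,0,0,0.1,0,0,0],[0,0,0,0.2,0,0,0],[0,0,0,0.35,0,0,0],[0,0,0,0.5,0,0,0],[0,0,0,0.5,0,0,0]]]}}

```text
time: 8.35
tool_pos: [536.9, 130.0, 153.4]
tcp_rot: [[0.954, 0.3, -0.005], [0.3, -0.954, -0.001], [-0.005, -0.0, -1.0]]
ft_force: [-8.5, -3.8, -7.4]
width: 51.0
```

{"fn": "send_rows", "kwargs": {"targets": [[[0,0,0,0.1,0,0,0],[0,0,0,0.2,0,0,0],[0,0,0,0.3,0,0,0],[0,0,0,0.4,0,0,0],[0,0,0,0.4,0,0,0]]]}}

```text
time: 8.77
tool_pos: [536.9, 130.0, 157.3]
tcp_rot: [[0.954, 0.3, -0.005], [0.3, -0.954, -0.001], [-0.005, -0.0, -1.0]]
ft_force: [-9.0, -3.1, -8.0]
width: 51.1
```

{"fn": "send_rows", "kwargs": {"targets": [[[0,0,0,0.1,0,0,0],[0,0,0,0.25,0,0,0],[0,0,0,0.4,0,0,0],[0,0,0,0.6,0,0,0],[0,0,0,0.8,0,0,0],[0,0,0,0.8,0,0,0]]]}}

```text
time: 9.27
tool_pos: [537.0, 130.1, 165.5]
tcp_rot: [[0.954, 0.3, -0.004], [0.3, -0.954, -0.001], [-0.004, -0.0, -1.0]]
ft_force: [-9.0, -2.2, -7.2]
width: 51.0
```

{"fn": "send_rows", "kwargs": {"targets": [[[0,0,0,0.2,0,0,0],[0,0,0,0.4,0,0,0],[0,0,0,0.6,0,0,0],[0,0,0,0.8,0,0,0],[0,0,0,0.8,0,0,0]]]}}

```text
time: 9.68
tool_pos: [540.7, 131.0, 175.3]
tcp_rot: [[0.954, 0.3, 0.004], [0.3, -0.954, 0.001], [0.004, 0.0, -1.0]]
ft_force: [1.5, 0.9, -6.3]
width: 51.0
```

{"fn": "send_rows", "kwargs": {"targets": [[[0,0,0,0.2,0,0,0],[0,0,0,0.4,0,0,0],[0,0,0,0.7,0,0,0],[0,0,0,1.0,0,0,0],[0,0,0,1.3,0,0,0],[0,0,0,1.6,0,0,0],[0,0,0,1.6,0,0,0],[0,0,0,1.6,0,0,0]]]}}

```text
time: 10.35
tool_pos: [539.1, 130.6, 190.6]
tcp_rot: [[0.954, 0.3, 0.001], [0.3, -0.954, 0.0], [0.001, 0.0, -1.0]]
ft_force: [-0.1, 0.0, -5.6]
width: 51.2
```

```bash
python3 - <<'E'
from h import *
for n,b in(("side",(260,140,350,230)),):
    im=optics.grab_frame(n)[:,:,::-1]
    cv2.imwrite(f"pics/{n}5c.png",cv2.resize(im[b[1]:b[3],b[0]:b[2]],None,fx=6.5,fy=6.5,interpolation=cv2.INTER_CUBIC))
s=arm.sense();print(s["time"],s["tool_pos"],s["ft_force"],s["moment"],s["width"])
E
```

```text
10.4 [538.93555092 130.54126899 190.38950949] [-0.53589546 -0.67614386 -6.63143199] [ 0.03226056 -0.02057232 -0.0063894 ] 50.87982681560348
```

View pics/side5c.png

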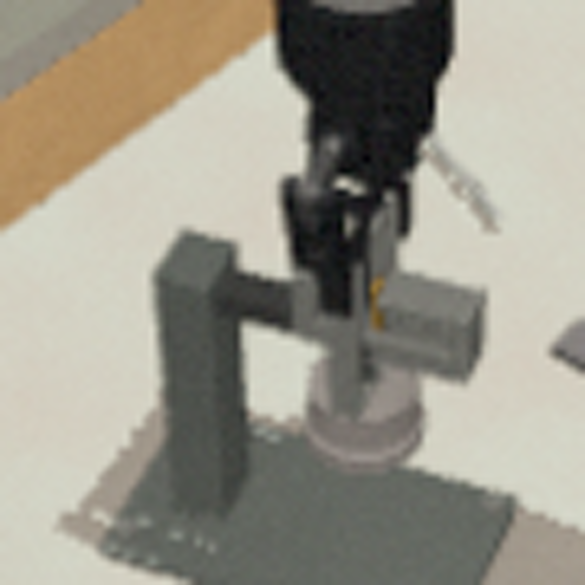

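{"fn": "send_rows", "kwargs": {"targets": [[[0,-0.4,-0.125,0,0,0,0],[0,-1,-0.31,0,0,0,0],[0,-1.8,-0.56,0,0,0,0],[0,-2.7,-0.85,0,0,0,0],[0,-3.6,-1.13,0,0,0,0],[0,-4.5,-1.41,0,0,0,0],[0,-5.4,-1.69,0,0,0,0],[0,-6.3,-1.97,0,0,0,0],[0,-7.2,-2.26,0,0,0,0],[0,-8.2,-2.57,0,0,0,0],[0,-9.2,-2.88,0,0,0,0],[0,-10.2,-3.2,0,0,0,0],[0,-10.8,-3.38,0,0,0,0],[0,-10.8,-3.38,0,0,0,0]]]}}

```text
time: 11.57
tool_pos: [429.1, 96.2, 190.2]
tcp_rot: [[0.954, 0.299, -0.002], [0.299, -0.954, -0.0], [-0.002, -0.0, -1.0]]
ft_force: [0.3, 0.2, -5.6]
width: 51.2
```

```bash
python3 - <<'E'
from h import *
for n,b in(("side",(260,120,380,210)),):
    im=optics.grab_frame(n)[:,:,::-1]
    cv2.imwrite(f"pics/{n}6c.png",cv2.resize(im[150:250,260:390],None,fx=6,fy=6,interpolation=cv2.INTER_CUBIC))
s=arm.sense();print(s["time"],s["tool_pos"],s["ft_force"],s["moment"],s["width"])
E
```

```text
11.6167 [430.41716501  96.53882381 190.42322413] [ 0.84308211  0.87947565 -5.76840316] [-0.02085124 -0.13381262  0.01257694] 50.955657009986396
```

View pics/side6c.png

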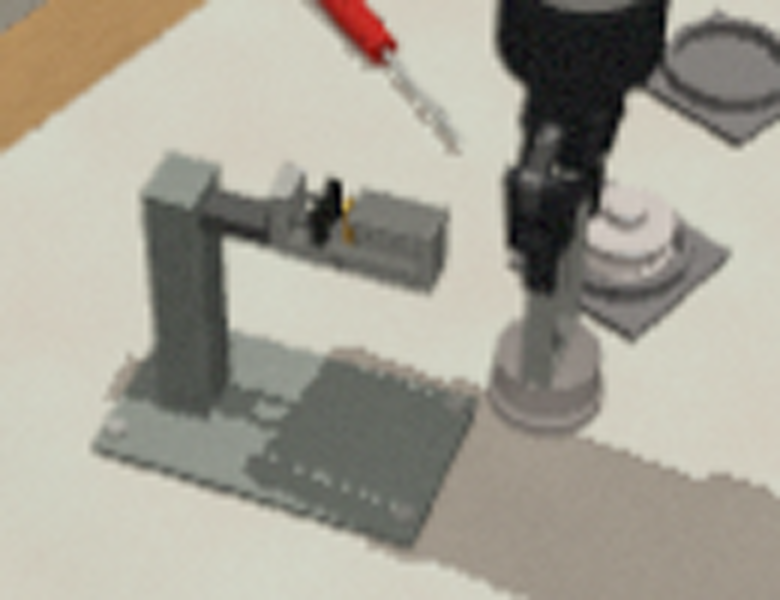

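```bash
python3 - <<'E'
from h import *
t=cv2.imread("pics/top0.png")
cv2.imwrite("pics/co.png",cv2.resize(t[235:315,410:490],None,fx=7,fy=7,interpolation=cv2.INTER_CUBIC))
for uv in((420,246),(460,246),(425,306),(470,305)):
  for z in(10,175,193): print(uv,z,onz("top",uv,z).round(0)[:2])
E
```

```text
(420, 246) 10 [ 431. -190.]
(420, 246) 175 [ 419. -148.]
(420, 246) 193 [ 417. -144.]
(460, 246) 10 [ 430. -315.]
(460, 246) 175 [ 418. -255.]
(460, 246) 193 [ 416. -248.]
(425, 306) 10 [ 249. -194.]
(425, 306) 175 [ 263. -152.]
(425, 306) 193 [ 264. -147.]
(470, 305) 10 [ 252. -330.]
(470, 305) 175 [ 265. -268.]
(470, 305) 193 [ 266. -261.]
```

View pics/co.png

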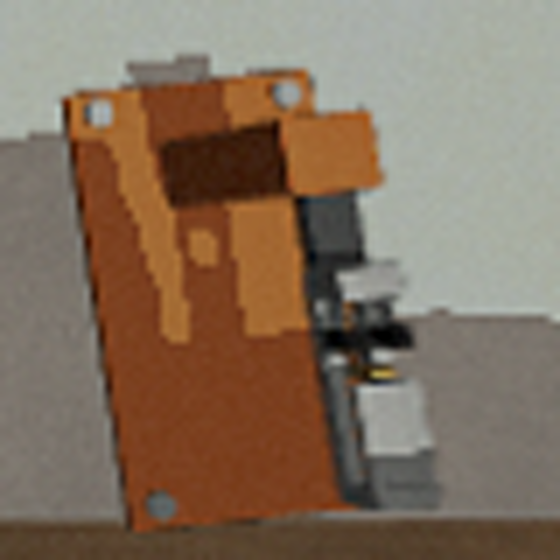

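{"fn": "send_rows", "kwargs": {"targets": [[[0,0,0,1.5,0,0,0],[0,0.2,-1,3,0,0,0],[0,0.8,-3,4,0,0,0],[0,1.7,-6,4,0,0,0],[0,2.6,-9,4,0,0,0],[0,3.4,-12,4,0,0,0],[0,4.2,-15,4,0,0,0],[0,5.1,-18,4,0,0,0],[0,5.9,-21,4,0,0,0],[0,6.8,-24,4,0,0,0],[0,7.6,-27,4,0,0,0],[0,8.5,-30,4,0,0,0],[0,9.2,-32.5,4,0,0,0],[0,9.8,-34.7,4,0,0,0],[0,10.2,-36.2,4,0,0,0],[0,10.4,-36.8,4,0,0,0],[0,10.4,-36.8,4,0,0,0],[0,10.4,-36.8,4,0,0,0]]]}}

```text
time: 13.12
tool_pos: [534.7, -270.5, 229.9]
tcp_rot: [[0.954, 0.299, -0.001], [0.299, -0.954, 0.001], [-0.001, -0.001, -1.0]]
ft_force: [0.1, 0.5, -6.3]
width: 51.2
```

{"fn": "send_rows", "kwargs": {"targets": [[[0,0,0,-2,0,0,0],[0,0,0,-4,0,0,0],[0,0,0,-6,0,0,0],[0,0,0,-7,0,0,0],[0,0,0,-7.6,0,0,0],[0,0,0,-8,0,0,0],[0,0,0,-8,0,0,0],[0,0,0,-8,0,0,0]]]}}

```text
time: 13.78
tool_pos: [535.5, -271.3, 151.1]
tcp_rot: [[0.954, 0.3, 0.001], [0.3, -0.954, -0.001], [0.001, 0.001, -1.0]]
ft_force: [0.6, 0.3, -6.7]
width: 51.3
```

```bash
python3 - <<'E'
from h import *
for n,b in(("side",(340,110,420,190)),("top",(405,170,485,250))):
    im=optics.grab_frame(n)[:,:,::-1]; cv2.imwrite(f"pics/{n}7.png",im)
    cv2.imwrite(f"pics/{n}7c.png",cv2.resize(im[b[1]:b[3],b[0]:b[2]],None,fx=7,fy=7,interpolation=cv2.INTER_CUBIC))
s=arm.sense();print(s["time"],s["tool_pos"],s["ft_force"],s["moment"],s["width"])
E
```

```text
13.8833 [ 535.64833147 -271.55669669  151.41464269] [-0.78776202  0.72611501 -5.86093659] [0.05006415 0.03523645 0.00999603] 51.16159874054501
```

View pics/side7c.png

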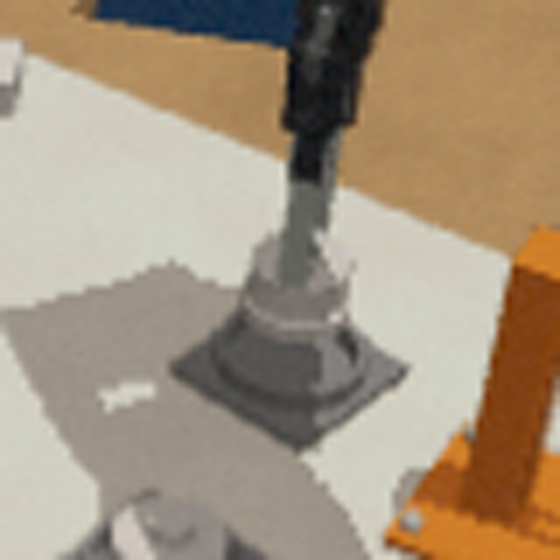

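View pics/top7c.png

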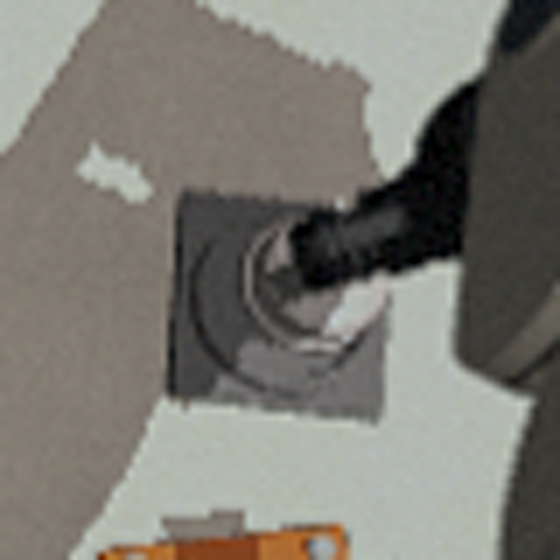

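```bash
python3 - <<'E'
from h import *
im={n:cv2.imread(f"pics/{n}7.png") for n in M}
off={"side":(340,110),"top":(405,170)}
c=np.array([535.6,-271.6])
th=np.linspace(0,2*np.pi,181)
for n in M:
    for z in(52,88):
        P=np.array([proj(n,[c[0]+30*np.cos(a),c[1]+30*np.sin(a),z]) for a in th]); P=(P-off[n]+.5)*7
        print(n,z,"L %.0f R %.0f T %.0f B %.0f"%(P[:,0].min(),P[:,0].max(),P[:,1].min(),P[:,1].max()))
    for z,r in((22,36),(22,40)):
        P=np.array([proj(n,[534.6+r*np.cos(a),-271.9+r*np.sin(a),z]) for a in th]); P=(P-off[n]+.5)*7
        print(n,"nest r",r,"L %.0f R %.0f T %.0f B %.0f"%(P[:,0].min(),P[:,0].max(),P[:,1].min(),P[:,1].max()))
E
```

```text
side 52 L 241 R 350 T 275 B 343
side 88 L 248 R 359 T 223 B 291
side nest r 36 L 226 R 356 T 311 B 393
side nest r 40 L 219 R 363 T 307 B 398
top 52 L 236 R 374 T 220 B 355
top 88 L 261 R 404 T 204 B 343
top nest r 36 L 203 R 365 T 223 B 380
top nest r 40 L 194 R 374 T 214 B 389
```

```bash
python3 - <<'E'
import cv2,numpy as np
t=cv2.imread("pics/top7.png");s=cv2.imread("pics/side7.png")
a=cv2.resize(t[195:232,428:465],None,fx=16,fy=16,interpolation=cv2.INTER_CUBIC)
b=cv2.resize(s[138:175,363:400],None,fx=16,fy=16,interpolation=cv2.INTER_CUBIC)
cv2.imwrite("pics/z7t.png",a);cv2.imwrite("pics/z7s.png",b)
E
```

```text
(no output)
```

View pics/z7t.png

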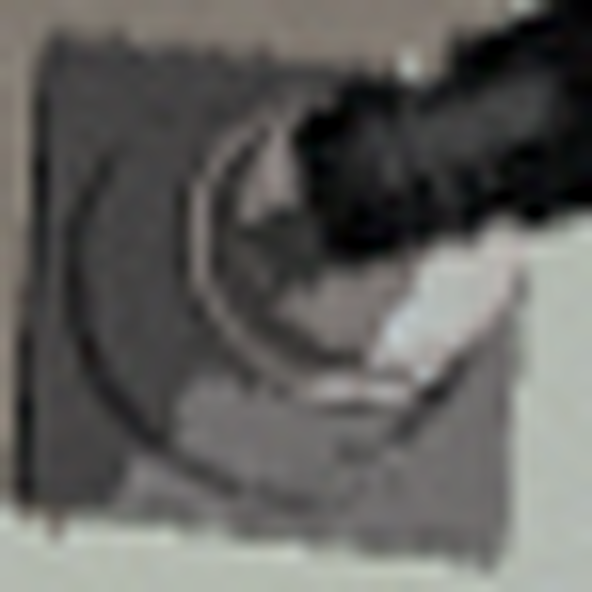

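View pics/z7s.png

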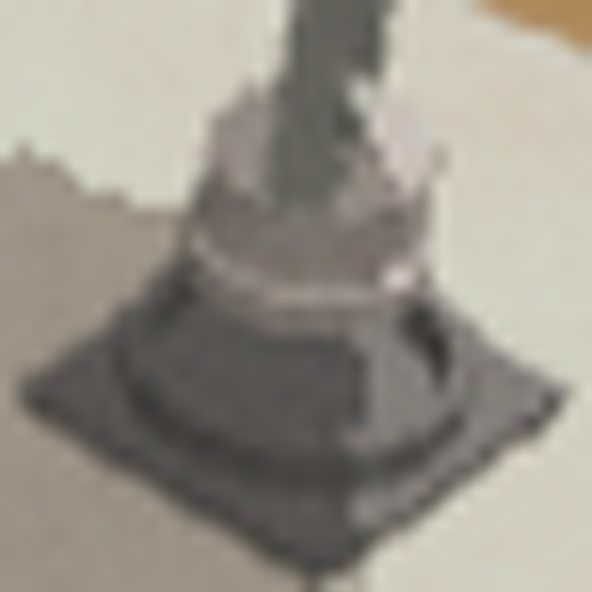

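{"fn": "send_rows", "kwargs": {"targets": [[[0,-0.1,0,-0.5,0,0,0],[0,-0.1,0,-1.2,0,0,0],[0,-0.1,0,-1.9,0,0,0],[0,-0.1,0,-2.5,0,0,0],[0,-0.1,0,-3,0,0,0],[0,-0.1,0,-3.3,0,0,0],[0,-0.1,0,-3.5,0,0,0],[0,-0.1,0,-3.5,0,0,0]]]}}

```text
time: 14.55
tool_pos: [533.7, -271.1, 114.6]
tcp_rot: [[0.954, 0.3, -0.001], [0.3, -0.954, 0.0], [-0.001, -0.001, -1.0]]
ft_force: [-0.1, 0.6, -5.0]
width: 50.9
```

{"fn": "send_rows", "kwargs": {"targets": [[[0,0,0,-0.1,0,0,0],[0,0,0,-0.2,0,0,0],[0,0,0,-0.3,0,0,0],[0,0,0,-0.4,0,0,0],[0,0,0,-0.4,0,0,0],[0,0,0,-0.4,0,0,0]]]}}

```text
time: 15.05
tool_pos: [534.0, -271.3, 111.4]
tcp_rot: [[0.954, 0.3, 0.0], [0.3, -0.954, -0.0], [0.0, 0.0, -1.0]]
ft_force: [0.6, 0.3, -5.7]
width: 50.7
```

{"fn": "send_rows", "kwargs": {"targets": [[[0,0,0,-0.05,0,0,0],[0,0,0,-0.1,0,0,0],[0,0,0,-0.15,0,0,0],[0,0,0,-0.2,0,0,0],[0,0,0,-0.2,0,0,0],[0,0,0,-0.2,0,0,0]]]}}

```text
time: 15.55
tool_pos: [534.2, -271.3, 110.4]
tcp_rot: [[0.954, 0.3, 0.001], [0.3, -0.954, -0.0], [0.0, 0.0, -1.0]]
ft_force: [-2.6, 1.5, 4.8]
width: 50.9
```

{"fn": "send_rows", "kwargs": {"targets": [[[0,0,0,0.05,0,0,0],[0,0,0,0.05,0,0,0],[0.7,0,0,0.05,0,0,0],[0.8,0,0,0.05,0,0,0],[1,0,0,0.05,0,0,0],[1,0,0,0.05,0,0,0],[1,0,0,0.05,0,0,0],[1,0,0,0.05,0,0,0]]]}}

```text
time: 16.22
tool_pos: [534.0, -271.4, 109.8]
tcp_rot: [[0.954, 0.3, 0.0], [0.3, -0.954, -0.0], [0.0, 0.0, -1.0]]
ft_force: [0.1, 0.5, 0.4]
width: 85.2
```

```bash
python3 - <<'E'
from h import *
s=cv2.cvtColor(optics.grab_frame("side"),cv2.COLOR_RGB2BGR)
cv2.imwrite("pics/s8.png",cv2.resize(s[110:190,340:420],None,fx=7,fy=7,interpolation=cv2.INTER_CUBIC))
q=arm.sense();print(q["tool_pos"],q["ft_force"],q["width"])
E
```

```text
[ 534.03791115 -271.34475429  109.81293656] [-0.87037132 -0.40906067  0.58987232] 85.59484277574218
```

View pics/s8.png

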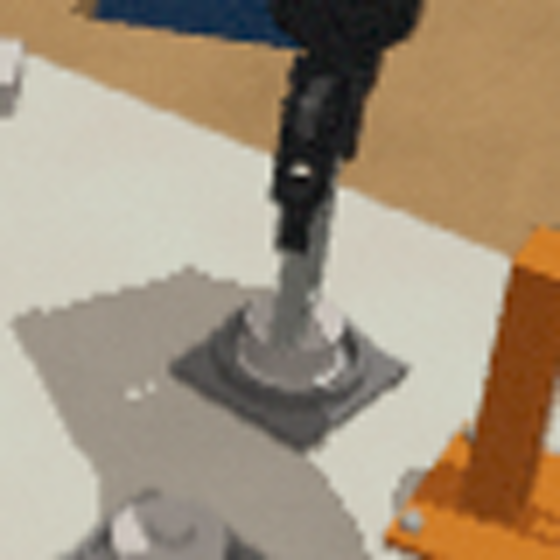

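Housing sits inside the rim (disc at crop (295,345)), upright, and the fingers are clear. Raising straight up and away.

{"fn": "send_rows", "kwargs": {"targets": [[[1,0,0,0.5,0,0,0],[1,0,0,1.5,0,0,0],[1,0,0,3,0,0,0],[1,0,0,5,0,0,0],[1,0,0,7.5,0,0,0],[1,0,0,10,0,0,0],[1,0,0,13,0,0,0],[1,0,0,16,0,0,0],[1,0,0,17,0,0,0],[1,-2,-3,17,0,0,0],[1,-4,-6,17,0,0,0],[1,-6,-9,17,0,0,0],[1,-8,-12,17,0,0,0],[1,-10,-15,17,0,0,0],[1,-12,-18,17,0,0,0],[1,-14,-21,17,0,0,0],[1,-15,-22,17,0,0,0],[1,-15,-22,17,0,0,0],[1,-15,-22,17,0,0,0]]]}}

```text
time: 17.85
tool_pos: [383.4, -491.3, 279.8]
tcp_rot: [[0.955, 0.298, 0.0], [0.298, -0.955, 0.001], [0.0, -0.001, -1.0]]
ft_force: [-0.1, 0.6, -0.3]
width: 85.4
```

```bash
python3 - <<'E'
from h import *
for n in M:
    s=cv2.cvtColor(optics.grab_frame(n),cv2.COLOR_RGB2BGR); cv2.imwrite(f"pics/{n}9.png",s)
    x,y=(350,130) if n=="side" else (420,180)
    cv2.imwrite(f"pics/{n}9c.png",cv2.resize(s[y:y+55,x:x+55],None,fx=10,fy=10,interpolation=cv2.INTER_CUBIC))
q=arm.sense();print(q["time"],q["tool_pos"],q["ft_force"],np.abs(q["joint_velocities"]).max())
th=np.linspace(0,2*np.pi,181)
for n,o in(("side",(350,130)),("top",(420,180))):
    for z in(46,):
        P=np.array([proj(n,[534.1+30*np.cos(a),-271.4+30*np.sin(a),z]) for a in th]); P=(P-o+.5)*10
        print(n,z,P.min(0).round(),P.max(0).round())
    for z in(10,142): print(n,z,((proj(n,[534.1,-271.4,z])-o+.5)*10).round())
E
```

```text
17.95 [ 384.46617614 -490.31416112  279.83994141] [1.15018705 0.71517836 0.57025858] 0.013817303948564778
side 46 [245. 207.] [401. 304.]
side 10 [312. 327.]
side 142 [354.  50.]
top 46 [180. 224.] [377. 415.]
top 10 [242. 338.]
top 142 [389. 261.]
```

View pics/side9c.png

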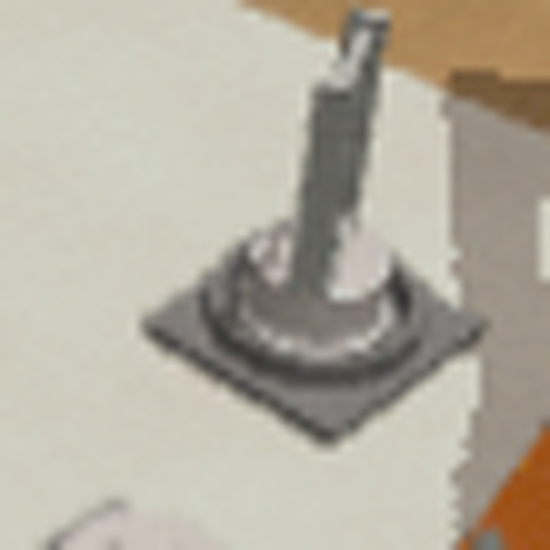

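View pics/top9c.png

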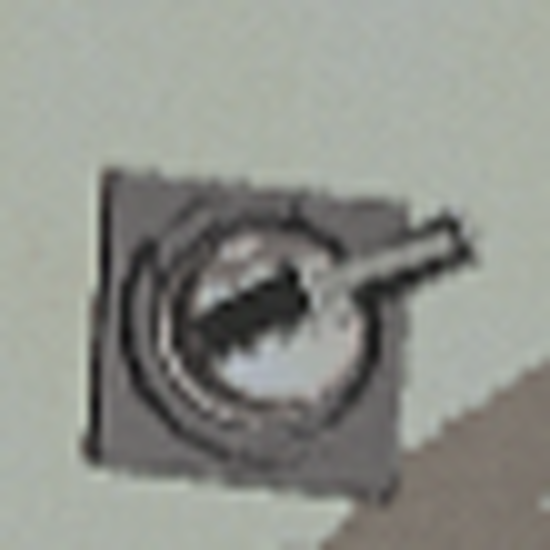

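View pics/side9.png

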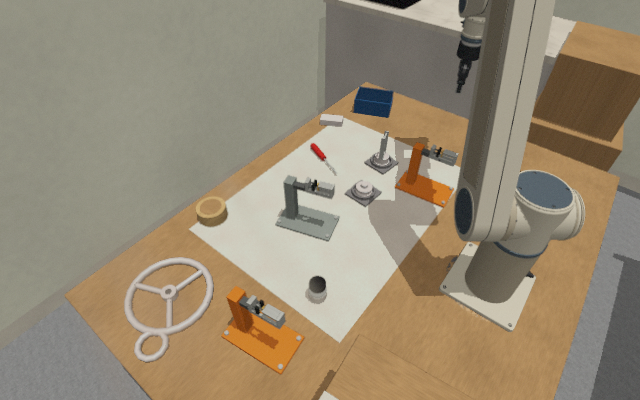

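The housing stands upright inside the rim with a gap all round. The bail-top middle is at about (347,50) in the side crop, against (354,50) predicted. The pulley, driver and jar have not moved, so I'm handing in.

```bash
python3 -c "
from cell import arm
print(arm.close_job())"
```

```text
the job is handed in; nothing more can be done
None
```

The bearing housing is off the grey stand's hook and standing upright in the empty packing nest, released. I handed the job in just after t = 17.95 s; no verdict was reported.

**What I did:**
- I gripped both bail straps together (51 mm measured against 52 mm nominal). I took the weight off the bowl and turned the housing about 4° into line with the stand.
- I pressed the bar back slowly, about 16 mm. The keeper took roughly 4 N, then the buffers came in at about 8 N per mm. I stopped when the push had risen by about 10.8 N, to 11.5 N in all.
- I lifted the bar about 43 mm straight up, drew it off over the nose by about 110 mm, and set it down with about 11 N on the nest floor.

**Last checks:**
- **Seating:** contact came at TCP height 110.4 mm, where about 110 mm was expected. Both views show a gap all round inside the rim, and the bail-top position agrees with an upright housing to under 1 pixel.
- **Surroundings:** by eye in the last side view, the pulley, driver and jar are where they were. The gripper is well clear and reads about zero force.

**What did not fit exactly:**
- The push eased to about 9.5 N during the first part of the lift. The vertical reading also rose by about 5 N while pressing against the buffers, and that went away on lifting.
- In the top view the housing sat about 1 mm off the TCP, well inside the 6 mm clearance.

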